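# Refit the gas hob's knob and hold it pressed in

### The job

A knob has come off the gas hob: pick the black knob with the orange pointer out of the tray of odd parts, turn it so that its D-shaped bore matches the bare D-shaft (pointer over the collar's orange mark), and push it fully home on the shaft. Then press it in as far as it goes, as when lighting the burner, and finish while still holding it pressed in; do not knock the other parts in the tray about.

Things in the scene. Friction and masses are not known exactly. Their poses are not given: they have to be found in the camera images.
- knob: Loose hob knob, black: skirt 50 mm across, 6 high; drum 34 across up to 18.5 mm; above it an upright grip bar 44 long, 16 thick, from 18.5 to 42 mm above the underside. 55 to 115 g. Origin: centre of underside; z up; x along the bar to its end with the orange pointer stripe. Stands upright on the tray floor at one of four places; the bore is underneath (see knob_mark).
- knob_mark (a point): Point level with the knob's underside, 15 mm from its axis towards the pointer (+x of the knob). On the axis the underside has a D-shaped blind bore, 15.5 mm deep, 16 mm across, its flat on this +x (pointer) side 2.8 mm from the axis: about 1 mm clearance all round on the shaft.
- shaft_seat (a point): Bare valve shaft, at either of the hob's two controls (the other wears a knob). Point on its axis on top of the steel collar (36 mm across), where the knob's underside rests: 72 mm above the table when not pressed. Above stands a brass D-shaft 14 mm tall, 14 across, last 4.4 mm tapered; its flat, 2 mm off the axis, faces +x; z up. It cannot turn, only slide down.
- shaft_mark (a point): Point level with shaft_seat, 15 mm from the shaft's axis on its flat's side (+x of shaft_seat); an orange mark on the collar shows that side. With the knob right on, pointer and mark point the same way and knob_mark lies here.
- valve (a joint): How far the shaft is pressed down, m: 0 = out, 0.005 = fully in against a hard stop. A spring pushes back with 4 N at the start of the travel and 9 N at its end, and pushes the shaft out again when not held.
- hob: Steel two-burner table hob, 430 mm deep (x), 260 mm wide (y), fixed; origin: centre of its underside, x away from the robot at yaw 0. Deck 60 mm above the table. The two controls stand 165 mm from the centre towards the robot (-x), 65 mm either side. The pan supports reach 98 mm above the table, nearest point about 80 mm behind the controls; a pot 75 mm tall stands on the rear ones.
- tray: Shallow steel tray of odd parts, fixed: 265 mm (x) by 325 mm (y), rim 30 mm above the table, floor 3 mm; origin: centre of its underside.
- round_knob: Bystander in the tray: round aluminium knob from another machine, 44 mm across, 26 mm high, red dot. Origin: centre of underside.
- burner_cap: Bystander in the tray: dark burner cap, 64 mm across, 18 mm high. Origin: centre of underside.
- shaker: Bystander in the tray: steel salt shaker, 44 mm across, 58 mm high. Origin: centre of underside.
- jar_lid: Bystander in the middle of the tray: red jar lid, 34 mm across, 14 mm high. Origin: centre of underside.
There are look-alikes about, which are no part of the job. Leave any green, pink or turquoise look-alike of the knob alone.

How it is judged:
On the way, in this order (a step that is already met when the one before it is completed fails the run):
1. the knob is lifted out of the tray in the fingers (contact force between the fingers and knob above 1 N and height (world z) of knob above 0.05 m and contact force between knob and tray below 0.1 N), for 0.1 s.
2. the knob is home on the shaft, its flat matched (z of knob in the frame of shaft_seat between -0.002 and 0.0025 m and horizontal distance between knob and shaft_seat below 0.0025 m and horizontal distance between knob_mark and shaft_mark below 0.007 m and angle between knob's own z axis and vertical below 0.12 rad), for 0.1 s.
At the end, for the whole second after the job is handed in: The knob is home on the D-shaft (underside within 2.5 mm of the collar, axis within 2.5 mm, upright within 0.12 rad, pointer mark within 7 mm of the shaft's mark), the shaft is pressed in by more than 3.5 mm of its 5 mm, and the robot's fingers are on the knob, holding it so through the last second (all of step 2 and value of joint valve above 0.0035 m and contact force between the fingers and knob above 1 N); the arm keeps its last pose, push and grip.
It fails at once if another part in the tray was moved more than 50 mm or tipped over (distance of any of round_knob, burner_cap, shaker, jar_lid from where it was at the start of the episode above 0.05 m or angle between any of round_knob, burner_cap, shaker, jar_lid's own z axis and vertical above 0.7 rad).
It also fails if it takes over 42 s, if anything falls off the work surface, if the arm or the gripper's body presses on something with over 40 N, if the wrist force passes 120 N, or if a joint passes its speed limit or range.

### The arm

A 6-joint arm with a two-finger parallel gripper is mounted at the origin on the work surface. World frame = base frame: x ahead of the robot, y to its left, z up, the work surface at z = 0. Lengths are in m, angles in rad, forces in N, time in s.
With the tool pointing down it reaches from about 0.35 to 0.975 m from the base axis. Payload 4.9 kg.
Tool frame: the origin (TCP) lies at the very end of the fingers, on their centre line; the grasp point (between the pads) lies 19 mm behind it; z points along the fingers, x is the direction in which the jaws open and shut, and the axes are right-handed (so a half turn about z gives the same grasp; the last joint's range is limited). The gripper opens to 85 mm and grips with 20 to 120 N. Pads are 22 mm wide; open, the fingers measure 114 mm over their backs; the gripper's body (76 mm by 85 mm) begins 54 mm behind the grasp point. The pads swing forward as they close: fully open they stand 13 mm farther back than shut.
Start: joints at [-1.425, 0.053, 1.613, -0, 1.476, -0.119], TCP at [0.164, -0.603, 0.231] pointing down, gripper open.
Joint ranges: [-3.01, 3.01], [-1.01, 2.22], [0.06, 2.58], [-1.02, 4.17], [0.09, 2.62], [-3.14, 3.14]. Speed limits (rad/s): [2.57, 2.57, 3.14, 3.14, 3.14, 3.14].

### API

Orientations are given as a unit quaternion [w, x, y, z].
In Python, from plant import * gives the robot as it stands.
- The arm moves only by the shell command python3 -m inch 'ROWS'. ROWS is text: rows parted by semicolons, each of 7 numbers parted by spaces: the shift along the tool's x, y, z in m, then the turn, a rotation vector about the tool's x, y, z in rad, then the closure, from 0 (fully open) to 1 (shut). A call has 1 to 10 rows; each row shifts and turns the commanded pose from where the row before left it, along the tool's axes as they then stand; what a row does not reach is not made up. A row lasts 1/12 s, in which the tool goes at most 41.7 mm and 7.16 degrees, less where a joint would pass 70% of its speed; a pose out of reach is approached as far as the arm can. A call with a gripper value outside its range is refused whole. The fingers move at their own pace and stop on an object; the grip force is fixed at half the most. Time passes only in rows, so rows that do not move let the fingers close. It gives the time, the measured TCP pose, the force and the opening at its end, in the units of the state.
- state(): the state, without advancing time (a new reading comes with each control period).
- grab_frame(name): name is "scene" or "side" or "wrist"; returns the picture (384x512x3 uint8, blue, green, red); there is no depth.
- camera_info(name): a dict with "vertical_fov" (degrees; the focal length in pixels is half the picture's height over the tangent of half this angle, whatever the lens; pixels are square), "cx", "cy" (the principal point, pixels), "origin" and "rotation" of the camera in the world. Camera axes: x right, y down, z forward; pixel columns grow to the right and rows downward; lengths in m; the calibration is good to about 2 mm. A picture is of the moment at which its call begins: read the wrist's pose just before it. camera_info takes no time and is no camera call; for the wrist camera it gives the pose at the moment of the call.
- job_done(): hands the job in, once; it reports no verdict.
The state is a dict: "time": time; "joint_pos": joint angles; "joint_vel": joint speeds; "joint_efforts": joint torques, N m; "tool_pos": TCP position; "tool_rot": TCP orientation; "contact_force": force on the tool from outside, world axes, zero at the start; "ft_torque": the same for the moment, N m; "gripper_width": opening from 0.0 (shut) to 1.0 (fully open).
Only numpy, scipy, OpenCV 4.12 (cv2) and the standard library are available. Lean on these libraries where they do the work, as an engineer would, in place of code of your own. Each camera call takes 0.05 s, during which the arm holds its last target.

## Working session

There is one attempt and no reset: what is moved stays moved. The work goes in short steps, Python scripts to look and compute and a shell command to move; the robot and the scene stay as the last step left them, time stands still between calls to the robot, and variables do not carry over. Pictures are saved under pics/ and viewed, and the job is handed in when it is done.

```bash
ls; mkdir -p pics; python3 - <<'E'
from plant import *
import cv2
s=state();print(s)
for n in("scene","side","wrist"):
    print(n,camera_info(n)); cv2.imwrite(f"pics/{n}0.png",grab_frame(n))
E
```

```text
pics
{'time': 0.0, 'joint_pos': array([-1.42499850e+00,  5.33263061e-02,  1.61426229e+00, -7.54707400e-07,
        1.47601509e+00, -1.18985457e-01]), 'joint_vel': array([-0.00116218, -0.00017171,  0.0003166 ,  0.0014138 ,  0.00090337,
       -0.00020246]), 'joint_efforts': array([-8.27860072e-05, -3.93685842e+01, -3.70169699e+01, -1.51815393e-04,
        6.99008509e-03,  3.54837844e-06]), 'tool_pos': array([ 0.1634818 , -0.60260466,  0.23010091]), 'tool_rot': array([-7.01142498e-04,  7.94260319e-01, -6.07576773e-01, -7.20736880e-04]), 'contact_force': array([-0.45550326, -0.49449177,  0.26127672]), 'ft_torque': array([-0.01093078,  0.01111832, -0.01426307]), 'gripper_width': 0.9967278210869916}
scene {'vertical_fov': 54.480060952898114, 'cx': 254.02577214103403, 'cy': 193.81301076105873, 'origin': array([1.31886035, 0.22873304, 0.69557742]), 'rotation': array([-0.24849428,  0.5437875 ,  0.72135417, -0.34956247])}
side {'vertical_fov': 42.67434378225179, 'cx': 256.2333306414348, 'cy': 194.43392638884183, 'origin': array([ 0.25821511, -0.74359767,  0.84100649]), 'rotation': array([-0.37714848,  0.90324052, -0.18990752,  0.07649007])}
wrist {'vertical_fov': 59.67077731676631, 'cx': 255.60552214272641, 'cy': 190.75794977086125, 'origin': array([ 0.23788859, -0.58225345,  0.37374744]), 'rotation': array([ 0.12140988,  0.78456218, -0.60070344, -0.09421892])}
```

View pics/scene0.png

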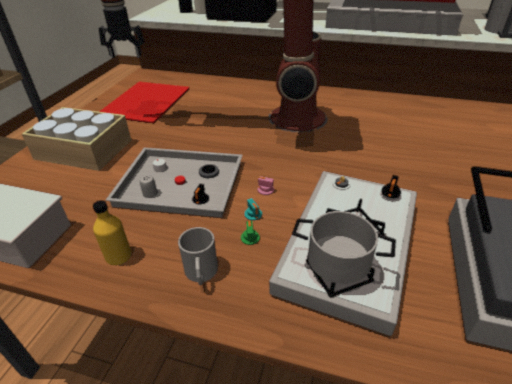

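View pics/side0.png

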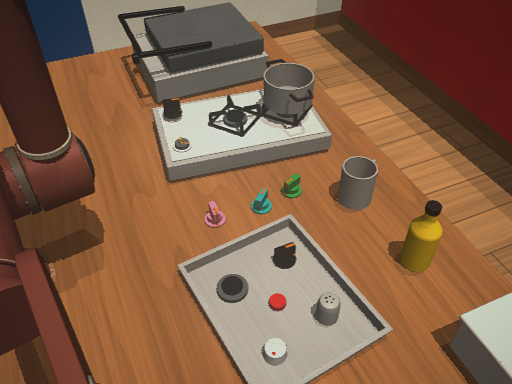

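View pics/wrist0.png

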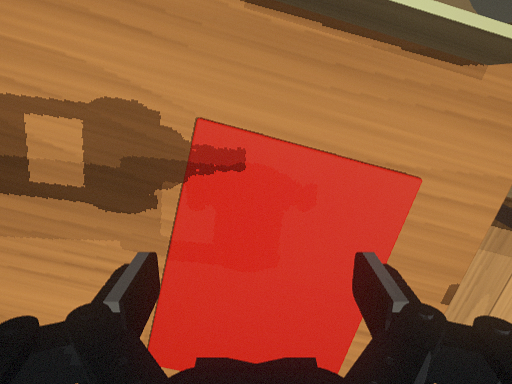

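Candidates for the knob:
- Black with an orange pointer in the tray: scene (200,193), side (285,255).
- Black knob on the hob: scene (392,188). This one is already worn.
- Pink (265,185), turquoise (252,210) and green (250,237) knobs on the table.

The black one in the tray fits. The bare shaft is at scene (342,182), side (182,143). I'll enlarge both to confirm.

```bash
cat > h.py <<'E'
from plant import *
import numpy as np, cv2
from scipy.spatial.transform import Rotation as R
def rot(q): return R.from_quat([q[1],q[2],q[3],q[0]])
def cam(n):
    c=camera_info(n); return dict(f=192/np.tan(np.radians(c['vertical_fov']/2)),cx=c['cx'],cy=c['cy'],o=np.array(c['origin']),r=rot(c['rotation']))
def ray(c,u,v): return c['r'].apply([(u-c['cx'])/c['f'],(v-c['cy'])/c['f'],1.])
def onz(c,u,v,z):
    d=ray(c,u,v); return c['o']+d*(z-c['o'][2])/d[2]
def proj(c,p):
    q=c['r'].inv().apply(np.array(p)-c['o']); return q[...,:2]/q[...,2:]*c['f']+[c['cx'],c['cy']]
def crop(src,u,v,w,k,out):
    im=cv2.imread(src); a=im[v-w:v+w,u-w:u+w]; cv2.imwrite(out,cv2.resize(a,None,fx=k,fy=k,interpolation=cv2.INTER_CUBIC))
E
python3 - <<'E'
from h import *
a=[]
for s,u,v in(("scene",200,193),("scene",342,182),("side",285,255),("side",182,143)):
    im=cv2.imread(f"pics/{s}0.png")[v-24:v+24,u-24:u+24]; a.append(cv2.resize(im,(380,290*380//380) if 0 else (290,290),interpolation=cv2.INTER_CUBIC))
cv2.imwrite("pics/crops.png",np.vstack([np.hstack(a[:2]),np.hstack(a[2:])]))
c=cam("scene");d=cam("side")
print("shaft",onz(c,342,182,.08),onz(d,182,143,.08))
print("knob",onz(c,200,196,.02),onz(d,285,257,.02))
print("worn",onz(c,392,190,.09),onz(d,172,108,.09))
for n,k,p in(("rn",c,(208,171)),("rn",d,(232,288))):print(onz(k,*p,.02))
print("tray", onz(c,152,150,.03),onz(c,243,153,.03),onz(c,220,213,.03),onz(c,113,197,.03))
print("tray side", onz(d,291,217,.03),onz(d,180,267,.03),onz(d,389,326,.03))
E
```

```text
shaft [0.48969611 0.21544935 0.08      ] [0.46751662 0.20066307 0.08      ]
knob [ 0.57899681 -0.16787025  0.02      ] [ 0.56688618 -0.17847294  0.02      ]
worn [0.50429051 0.34249982 0.09      ] [0.48506272 0.34008812 0.09      ]
[ 0.45896902 -0.19184988  0.02      ]
[ 0.43628739 -0.20571071  0.02      ]
tray [ 0.40797352 -0.41234966  0.03      ] [ 0.34845891 -0.11258332  0.03      ] [ 0.64209563 -0.08224583  0.03      ] [ 0.65843456 -0.39933965  0.03      ]
tray side [ 0.62489856 -0.08935278  0.03      ] [ 0.35578375 -0.12179312  0.03      ] [ 0.66810805 -0.4068275   0.03      ]
```

View pics/crops.png

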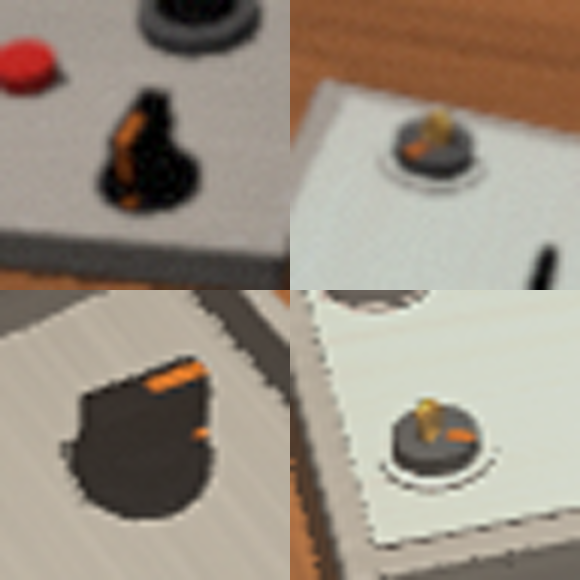

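The crop confirms it: black knob with an orange pointer at scene (200,193), and a brass D-shaft on a collar with an orange mark at scene (342,182) and side (182,143). The two cameras disagree by about 2 cm, possibly lens distortion, so I'll measure with the wrist camera close up.

```bash
python3 - <<'E'
from h import *
d=cam("side")
a=onz(d,285.5,246.7,.045);b=onz(d,294.9,243.9,.045);print("pointer dir",np.degrees(np.arctan2(*(b-a)[[1,0]])),b)
a=onz(d,182.,143,.072);b=onz(d,186.5,143.4,.072);print("shaft dir",np.degrees(np.arctan2(*(b-a)[[1,0]])),a)
s=state();T=rot(s['tool_rot']);print("toolx yaw",np.degrees(np.arctan2(*T.apply([1,0,0])[[1,0]])))
t=np.array([.565,-.165,.20]);print("shift tool",T.inv().apply(t-s['tool_pos']))
w=cam("wrist");print("cam in tool",T.inv().apply(w['o']-s['tool_pos']),(T.inv()*w['r']).apply([[1,0,0],[0,0,1]]))
E
```

```text
pointer dir -3.214519182503761 [ 0.59149316 -0.17306687  0.045     ]
shaft dir -31.890067270898903 [0.46971688 0.21058951 0.072     ]
toolx yaw -74.82729504772672
shift tool [-0.31733809 -0.50207098  0.03092015]
cam in tool [-0.00047979 -0.0771842  -0.14357016] [[ 9.99999254e-01  1.21459533e-03  1.26749486e-04]
 [-4.89892362e-04  3.03918530e-01  9.52697899e-01]]
```

```bash
python3 -m inch '-0.02 -0.0314 0.002 0 0 0 0;-0.02 -0.0314 0.002 0 0 0 0;-0.02 -0.0314 0.002 0 0 0 0;-0.02 -0.0314 0.002 0 0 0 0;-0.02 -0.0314 0.002 0 0 0 0;-0.02 -0.0314 0.002 0 0 0 0;-0.02 -0.0314 0.002 0 0 0 0;-0.02 -0.0314 0.002 0 0 0 0'
python3 -m inch '-0.02 -0.0314 0.002 0 0 0 0;-0.02 -0.0314 0.002 0 0 0 0;-0.02 -0.0314 0.002 0 0 0 0;-0.02 -0.0314 0.002 0 0 0 0;-0.02 -0.0314 0.002 0 0 0 0;-0.02 -0.0314 0.002 0 0 0 0;-0.02 -0.0314 0.002 0 0 0 0;-0.02 -0.0314 0.002 0 0 0 0;0 0 0 0 0 0.1 0;0 0 0 0 0 0.1 0'
python3 -m inch '0 0 0 0 0 0.12 0;0 0 0 0 0 0 0;0 0 0 0 0 0 0'
python3 - <<'E'
from h import *
print(state()['tool_pos'])
cv2.imwrite("pics/w1.png",cv2.resize(grab_frame("wrist"),None,fx=1.5,fy=1.5))
E
```

```text
time: 0.82
tool_pos: [0.3649, -0.3814, 0.2149]
tool_rot: [-0.0, 0.794, -0.608, -0.0]
contact_force: [1.0, -1.1, 0.5]
gripper_width: 1.004
time: 1.65
tool_pos: [0.5655, -0.1607, 0.1985]
tool_rot: [0.0, 0.729, -0.684, -0.001]
contact_force: [-0.7, -1.0, -0.8]
gripper_width: 1.0
time: 1.9
tool_pos: [0.5645, -0.1627, 0.1989]
tool_rot: [-0.0, -0.688, 0.725, 0.0]
contact_force: [-0.4, 0.8, 0.6]
gripper_width: 0.996
[ 0.56453667 -0.16271885  0.19893322]
```

View pics/w1.png

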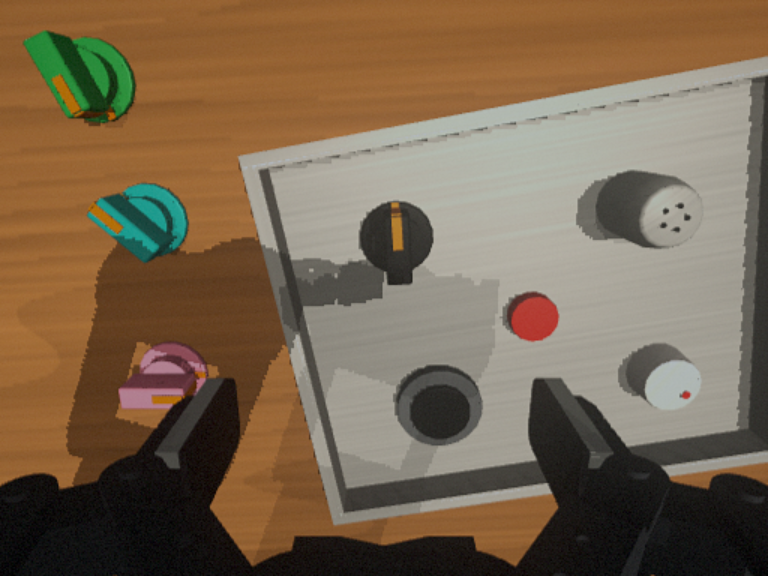

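The wrist view shows the black knob at (397,237), with its pointer stripe from (396,202) to (398,250), pointing up in the image. The tray is around it and the other parts are clear of it.

```bash
python3 - <<'E'
from h import *
c=cam("wrist");s=state();T=rot(s['tool_rot'])
f=lambda u,v,z:onz(c,u/1.5,v/1.5,z)
a,b=f(396,202,.045),f(400,271,.045);print("bar ends top",a,b,np.linalg.norm(a-b),np.degrees(np.arctan2(*(a-b)[[1,0]])),"mid",(a+b)/2)
l,r=f(360,236,.009),f(433,236,.009);print("skirt",l,r,np.linalg.norm(l-r),(l+r)/2)
print("tray corner",f(240,157,.03),f(335,523,.03))
print("toolx yaw",np.degrees(np.arctan2(*T.apply([1,0,0])[[1,0]])))
im=cv2.imread("pics/w1.png")[180:310,330:470];cv2.imwrite("pics/w1c.png",cv2.resize(im,None,fx=4.5,fy=4.5,interpolation=cv2.INTER_CUBIC))
E
```

```text
bar ends top [ 0.59829279 -0.1717325   0.045     ] [ 0.55584165 -0.17223962  0.045     ] 0.042454170845071956 0.6844277304957938 mid [ 0.57706722 -0.17198606  0.045     ]
skirt [ 0.57149637 -0.14699964  0.009     ] [ 0.56884616 -0.19625973  0.009     ] 0.04933133018607392 [ 0.57017127 -0.17162968  0.009     ]
tray corner [ 0.62822205 -0.07917599  0.03      ] [ 0.35279399 -0.11377451  0.03      ]
toolx yaw -93.01103522790135
```

View pics/w1c.png

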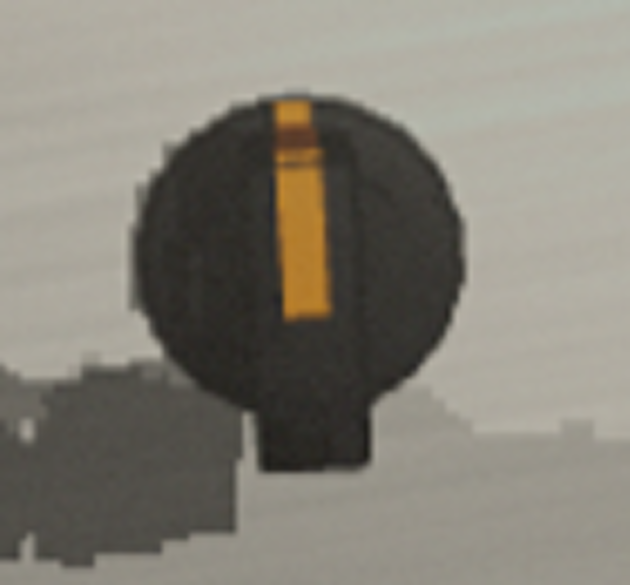

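```bash
python3 - <<'E'
from h import *
c=cam("wrist");s=state();T=rot(s['tool_rot'])
f=lambda u,v,z:onz(c,u/1.5,v/1.5,z)
a,b=f(396.7,213,.045),f(400,283.7,.045);m=(a+b)/2;print("bar",a,b,np.linalg.norm(a-b),np.degrees(np.arctan2(*(a-b)[[1,0]])),"mid",m)
l,r=f(360,236.5,.009),f(433,236.5,.009);print("skirt",(l+r)/2, f(397,201.5,.009))
print("shift",T.inv().apply(m-s['tool_pos']))
E
```

```text
bar [ 0.59176185 -0.17184748  0.045     ] [ 0.54764724 -0.17188119  0.045     ] 0.04411462018305542 0.043780758710087124 mid [ 0.56970455 -0.17186434  0.045     ]
skirt [ 0.56982776 -0.17161393  0.009     ] [ 0.59335433 -0.17302435  0.009     ]
shift [ 0.00872782 -0.00569921  0.15406486]
```

```bash
python3 -m inch '0 0 0 0 0 -0.052 0.35;0.009 -0.0053 0 0 0 0 0.35;0 0 0.035 0 0 0 0.35;0 0 0.035 0 0 0 0.35;0 0 0.035 0 0 0 0.35;0 0 0.03 0 0 0 0.35;0 0 0 0 0 0 0.35;0 0 0 0 0 0 0.35'
python3 - <<'E'
from h import *
s=state();print(s['tool_pos'],rot(s['tool_rot']).apply([1,0,0]))
cv2.imwrite("pics/w2.png",cv2.resize(grab_frame("wrist"),None,fx=1.5,fy=1.5))
E
```

```text
time: 2.62
tool_pos: [0.5687, -0.1719, 0.0625]
tool_rot: [-0.001, -0.706, 0.708, 0.002]
contact_force: [1.4, 0.8, 1.2]
gripper_width: 0.65
[ 0.56865537 -0.17188682  0.06248307] [-0.00360389 -0.99999205 -0.00170574]
```

View pics/w2.png

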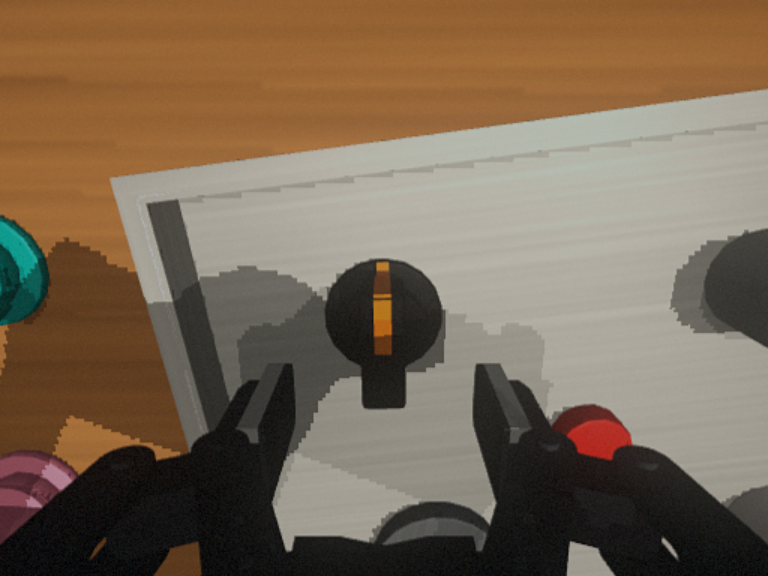

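The jaws straddle the knob's bar, with the top bar edge at (382,297) and (384,408), and it's aligned. I'll re-measure once up close.

```bash
python3 - <<'E'
from h import *
c=cam("wrist");s=state()
f=lambda u,v,z:onz(c,u/1.5,v/1.5,z)
a,b=f(382,297,.045),f(384,408,.045);print(a,b,np.linalg.norm(a-b),(a+b)/2)
l,r=f(326,316,.009),f(442,316,.009);print(l,r,(l+r)/2,f(382,260,.009))
print("lid",f(597,440,.017),"tcp",s['tool_pos'])
E
```

```text
[ 0.59146049 -0.1717935   0.045     ] [ 0.54795421 -0.17229285  0.045     ] 0.0435091450162709 [ 0.56970735 -0.17204317  0.045     ]
[ 0.57070801 -0.14776663  0.009     ] [ 0.57046804 -0.19712593  0.009     ] [ 0.57058803 -0.17244628  0.009     ] [ 0.5951916  -0.17173122  0.009     ]
lid [ 0.51429706 -0.26679035  0.017     ] tcp [ 0.57053659 -0.17260231  0.06515188]
```

```bash
python3 -m inch '0 0 0.02 0 0 0 0.35;0 0 0.02 0 0 0 0.35;0 0 0 0 0 0 0.35;0 0 0 0 0 0 1;0 0 0 0 0 0 1;0 0 0 0 0 0 1;0 0 0 0 0 0 1;0 0 0 0 0 0 1;0 0 0 0 0 0 1'
python3 - <<'E'
from h import *
print(state())
cv2.imwrite("pics/w3.png",cv2.resize(grab_frame("wrist"),None,fx=1.5,fy=1.5))
E
```

```text
time: 3.42
tool_pos: [0.572, -0.1728, 0.0272]
tool_rot: [0.001, -0.706, 0.708, -0.002]
contact_force: [-0.3, 0.5, 6.1]
gripper_width: 0.175
{'time': 3.4167, 'joint_pos': array([-4.17863973e-01,  1.95262732e-01,  1.82193996e+00, -2.83942365e-05,
        1.11971272e+00,  1.15609159e+00]), 'joint_vel': array([-1.04016342e-03, -8.63515048e-05,  1.05753957e-03, -1.82250369e-03,
        6.46323737e-04, -1.11199750e-03]), 'joint_efforts': array([ 5.56858862e-02, -3.62097108e+01, -2.83330142e+01,  9.30391427e-03,
       -1.22880908e-01, -4.80913310e-03]), 'tool_pos': array([ 0.57195304, -0.17277702,  0.02716803]), 'tool_rot': array([ 0.00083182, -0.70599137,  0.70821657, -0.00218572]), 'contact_force': array([-0.32167264,  0.47701276,  6.09257341]), 'ft_torque': array([0.00983374, 0.08532364, 0.0325663 ]), 'gripper_width': 0.17528477173612972}
```

View pics/w3.png

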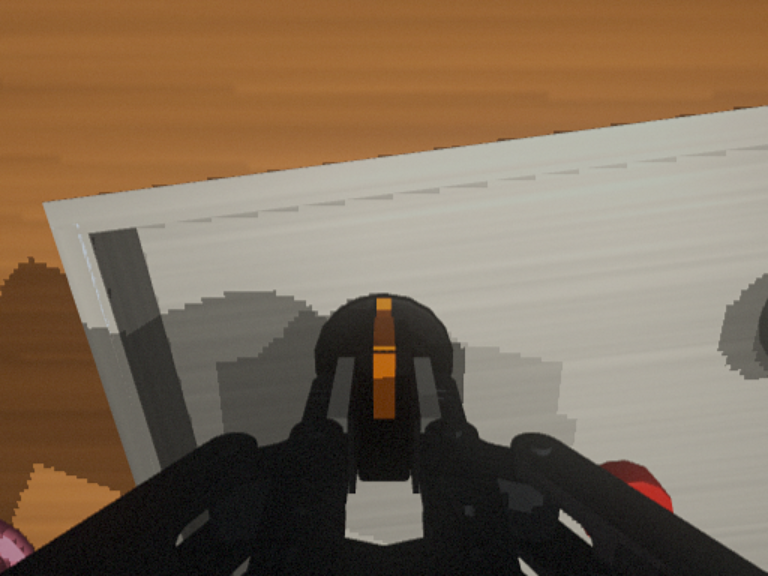

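Grip closed on the bar with opening 0.175, about 15 mm. Next, lift.

```bash
python3 -m inch '0 0 -0.01 0 0 0 1;0 0 -0.02 0 0 0 1;0 0 -0.035 0 0 0 1;0 0 -0.035 0 0 0 1;0 0 -0.035 0 0 0 1;0 0 -0.035 0 0 0 1;0 0 0 0 0 0 1'
python3 -m inch '-0.016 0.007 0 0 0 0 1;-0.03 0.013 0 0 0 0 1;-0.03 0.013 0 0 0 0 1;-0.03 0.013 0 0 0 0 1;-0.03 0.013 0 0 0 0 1;-0.03 0.013 0 0 0 0 1;-0.03 0.013 0 0 0 0 1;-0.03 0.013 0 0 0 0 1;-0.03 0.013 0 0 0 0 1;-0.03 0.013 0 0 0 0 1'
python3 -m inch '-0.03 0.013 0 0 0 0 1;-0.03 0.013 0 0 0 0 1;-0.03 0.013 0 0 0 0 1;-0.007 0.002 0 0 0 0 1;0 0 0 0 0 0 1;0 0 0 0 0 0 1'
python3 - <<'E'
from h import *
print(state()['tool_pos'],state()['gripper_width'])
cv2.imwrite("pics/w4.png",cv2.resize(grab_frame("wrist"),None,fx=1.5,fy=1.5))
E
```

```text
time: 4.05
tool_pos: [0.5739, -0.1735, 0.2048]
tool_rot: [0.003, -0.706, 0.708, -0.007]
contact_force: [0.8, 0.1, 0.1]
gripper_width: 0.171
time: 4.88
tool_pos: [0.4458, 0.1158, 0.1946]
tool_rot: [0.0, -0.706, 0.708, -0.0]
contact_force: [0.1, -0.0, -0.2]
gripper_width: 0.173
time: 5.38
tool_pos: [0.4062, 0.2115, 0.1944]
tool_rot: [-0.0, -0.706, 0.708, -0.0]
contact_force: [0.3, -0.3, -0.6]
gripper_width: 0.169
[0.40615018 0.21145168 0.19441921] 0.16904946754748917
```

View pics/w4.png

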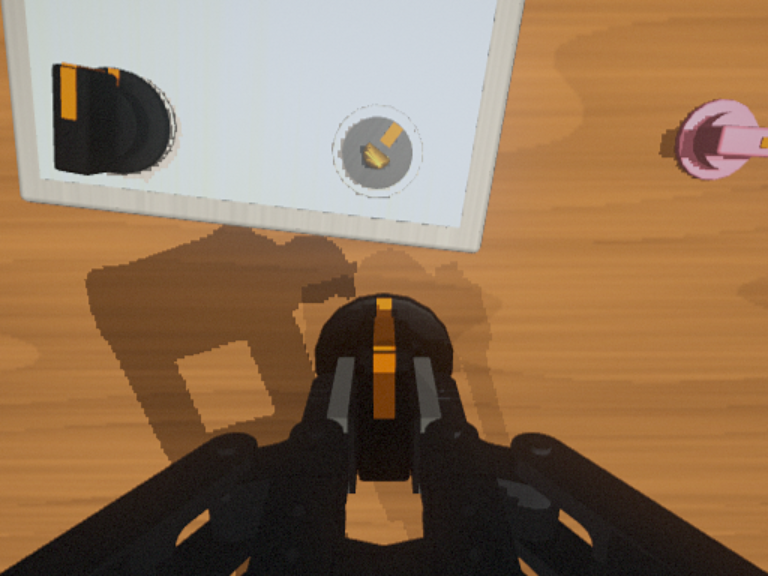

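The knob is held upright. The bare shaft is on its collar at (377,152), with the orange mark up and to the right at (392,134).

```bash
python3 - <<'E'
import cv2
im=cv2.imread("pics/w4.png")[95:205,320:430];cv2.imwrite("pics/w4c.png",cv2.resize(im,None,fx=5,fy=5,interpolation=cv2.INTER_CUBIC))
E
```

```text
(no output)
```

View pics/w4c.png

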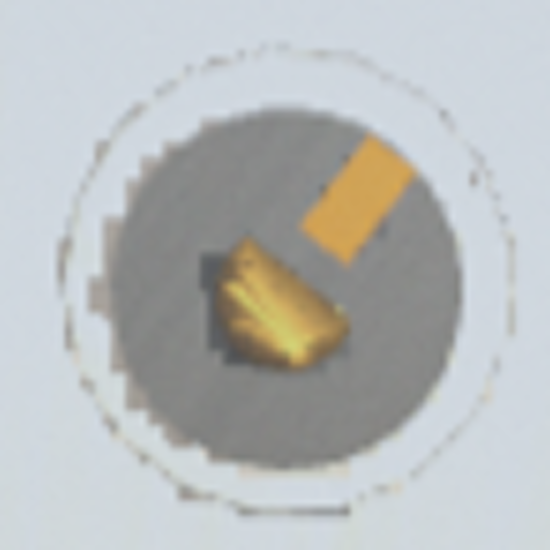

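```bash
cat > m.py <<'E'
from h import *
# fixed camera-in-tool
o_t=np.array([-.00048,-.0771842,-.14357]); 
E
python3 - <<'E'
from h import *
c=cam("wrist");s=state();T=rot(s['tool_rot']);p=s['tool_pos']
print("tcp",p,"cam in tool",T.inv().apply(c['o']-p))
f=lambda u,v,z:onz(c,u/1.5,v/1.5,z)
cc=lambda u,v,z:f(320+u/5,95+v/5,z)
C=cc(286,287,.072)
print("collar",C,"radius",[np.linalg.norm(cc(*q,.072)-C) for q in((108,287),(462,287),(286,107),(286,468))])
for q in((325,245),(358,198),(393,155)):
    d=cc(*q,.072)-C;print("mark",np.degrees(np.arctan2(d[1],d[0])),np.linalg.norm(d))
# flat edge top: brass
d=cc(345,310,.083)-cc(248,238,.083);print("flat edge",np.degrees(np.arctan2(d[1],d[0])))
# worn knob
print("deck corner",f(477,248,.06),f(22,198,.06))
# held knob
for dz in(.014,.018,.022):
    a,b=f(384,347,p[2]+dz),f(384,480,p[2]+dz);t=T.inv().apply((a+b)/2-p);print(dz,"barlen",np.linalg.norm(a-b),"mid tool",t)
for zz in(.018,):
    l,r=f(315.5,355,p[2]-zz),f(453,355,p[2]-zz);print("skirt w",np.linalg.norm(l-r),T.inv().apply((l+r)/2-p),T.inv().apply(f(384,294,p[2]-zz)-p))
print("x yaw",np.degrees(np.arctan2(*T.apply([1,0,0])[[1,0]])))
E
```

```text
tcp [0.40646421 0.21097177 0.19441506] cam in tool [-0.00034565 -0.07706526 -0.14354553]
collar [0.47066015 0.21420442 0.072     ] radius [np.float64(0.01824164920387332), np.float64(0.01803823832326217), np.float64(0.017478951591648074), np.float64(0.01833450417951328)]
mark -44.20849016655879 0.005754595742407229
mark -40.3002942718123 0.011405483975689955
mark -40.35640921419473 0.016846191501649233
flat edge -125.96111437618056
deck corner [0.41734094 0.15816746 0.06      ] [0.44674786 0.40989986 0.06      ]
0.014 barlen 0.0448387267806525 mid tool [-0.00026316  0.00468063 -0.01400151]
0.018 barlen 0.0434544695275747 mid tool [-0.00026571  0.00215698 -0.01800078]
0.022 barlen 0.042070212274496914 mid tool [-0.00026825 -0.00036667 -0.02200006]
skirt w 0.048555070318208826 [-1.31393330e-04 -2.23727612e-06  1.79999271e-02] [-0.00020296 -0.02272407  0.01800646]
x yaw -90.20216497289191
```

```bash
python3 -m inch '0 0 0 0 0 0.114 1;0 0 0 0 0 0.114 1;0 0 0 0 0 0.114 1;0 0 0 0 0 0.114 1;0 0 0 0 0 0.114 1;0 0 0 0 0 0.114 1;-0.022 0.005 0.022 0 0 0 1;-0.022 0.005 0.022 0 0 0 1;0 0 0 0 0 0 1;0 0 0 0 0 0 1'
python3 - <<'E'
from h import *
s=state();print(s['tool_pos'],np.degrees(np.arctan2(*rot(s['tool_rot']).apply([1,0,0])[[1,0]])),s['joint_pos'])
g=grab_frame("wrist");cv2.imwrite("pics/w5.png",cv2.resize(g,None,fx=1.5,fy=1.5))
E
```

```text
time: 6.27
tool_pos: [0.4261, 0.2507, 0.1484]
tool_rot: [-0.002, -0.427, 0.904, -0.0]
contact_force: [0.7, 0.5, -0.0]
gripper_width: 0.171
[0.42611118 0.25065741 0.14841202] -129.43872924217732 [ 3.81379938e-01 -1.97231215e-01  1.99104628e+00 -5.53843224e-04
  1.35236707e+00  2.64063691e+00]
```

View pics/w5.png

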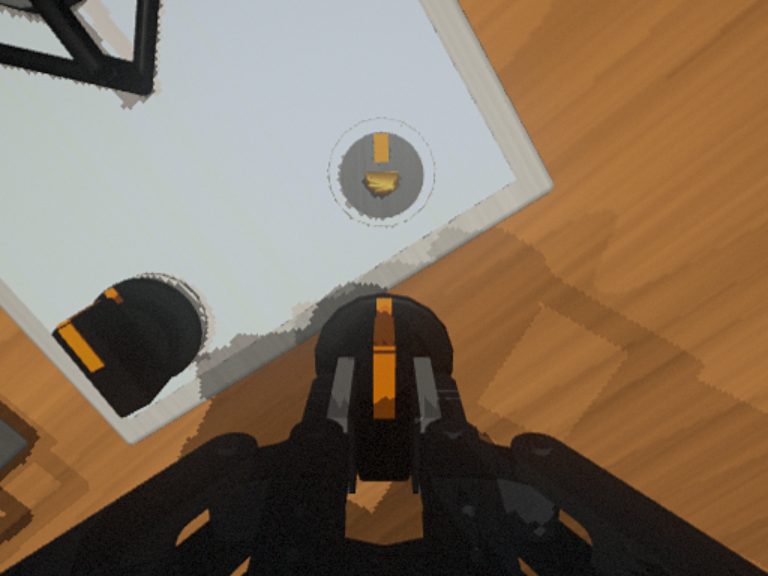

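The mark at (380,148) and the shaft at (381,178) line up with the pointer at (384,330), so the rotation is right. I'll enlarge this for a precise offset.

```bash
python3 - <<'E'
import cv2
im=cv2.imread("pics/w5.png")[115:235,322:442];cv2.imwrite("pics/w5c.png",cv2.resize(im,None,fx=5,fy=5,interpolation=cv2.INTER_CUBIC))
E
```

```text
(no output)
```

View pics/w5c.png

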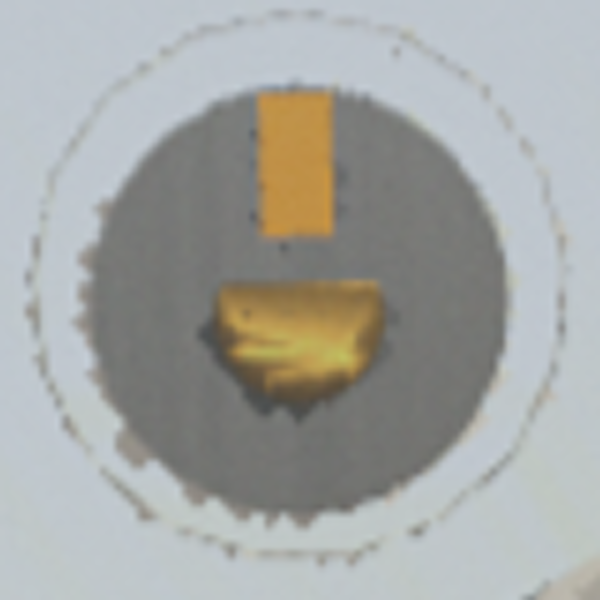

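```bash
python3 - <<'E'
from h import *
c=cam("wrist");s=state();T=rot(s['tool_rot']);p=s['tool_pos']
cc=lambda u,v,z:onz(c,(322+u/5)/1.5,(115+v/5)/1.5,z)
C=cc(299.5,300,.072);print("collar",C,[np.linalg.norm(cc(*q,.072)-C) for q in((92,300),(507,300),(299.5,85),(299.5,515))])
t=T.inv().apply(C-p);print("tool",t)
d=T.inv().apply(cc(296,92,.072)-C);print("mark dev deg",np.degrees(np.arctan2(d[0],-d[1])))
d=T.inv().apply(cc(380,282,.086)-cc(218,284,.086));print("flat edge deg",np.degrees(np.arctan2(d[1],d[0])),"len",np.linalg.norm(d))
m=(cc(380,282,.0835)+cc(218,284,.0835))/2;print("flat mid tool off",T.inv().apply(m-C))
f=lambda u,v,z:onz(c,u/1.5,v/1.5,z)
for dz in(.016,.017):
    a,b=f(384,346.5,p[2]+dz),f(384,480,p[2]+dz);print(np.linalg.norm(a-b),T.inv().apply((a+b)/2-p))
E
```

```text
collar [0.47076324 0.2149617  0.072     ] [np.float64(0.017939744951155908), np.float64(0.017946023726182796), np.float64(0.017774181166156755), np.float64(0.018705499563610086)]
tool [-0.00047902 -0.05682339  0.07788854]
mark dev deg -0.8614524839669455
flat edge deg -0.6121518683905293 len 0.013097420559904727
flat mid tool off [-7.85367714e-06 -2.41096322e-03 -1.15008993e-02]
0.044311527693020096 [ 0.00023413  0.00339767 -0.01599839]
0.04396407941480518 [ 0.00023314  0.00276736 -0.01699862]
```

```bash
python3 -m inch '-0.0007 -0.02 0 0 0 0 1;0 -0.02 0 0 0 0 1;0 -0.0194 0 0 0 0 1;0 0 0.015 0 0 0 1;0 0 0.015 0 0 0 1;0 0 0 0 0 0 1;0 0 0 0 0 0 1;0 0 0 0 0 0 1'
python3 - <<'E'
from h import *
s=state();print(s['tool_pos'])
a=grab_frame("side")[80:200,110:270];b=grab_frame("scene")[130:250,270:430]
cv2.imwrite("pics/s6.png",np.vstack([cv2.resize(x,None,fx=2.45*2,fy=2.45*2,interpolation=cv2.INTER_CUBIC)[:,:] for x in(a,)]))
cv2.imwrite("pics/s6b.png",cv2.resize(b,None,fx=4.9,fy=4.9,interpolation=cv2.INTER_CUBIC))
E
```

```text
time: 6.98
tool_pos: [0.4735, 0.2146, 0.122]
tool_rot: [0.001, -0.427, 0.904, -0.0]
contact_force: [0.4, 0.6, -0.2]
gripper_width: 0.167
[0.47352821 0.21455421 0.1219909 ]
```

View pics/s6.png

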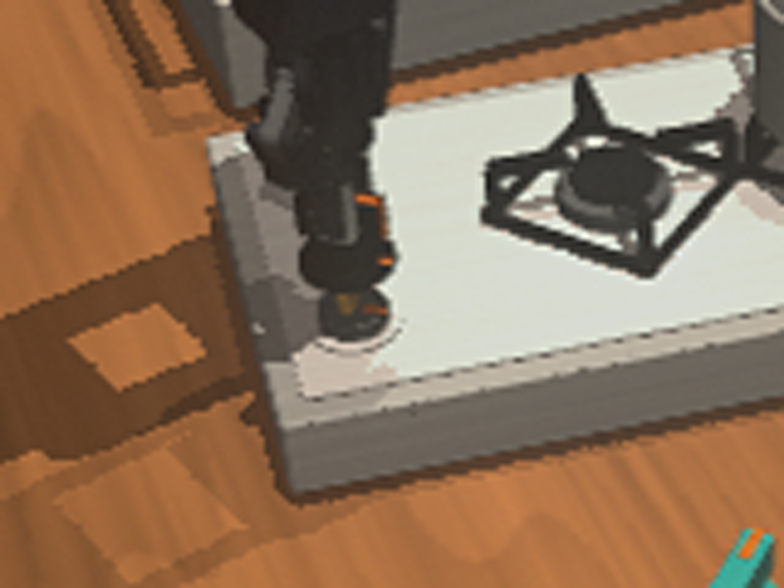

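View pics/s6b.png

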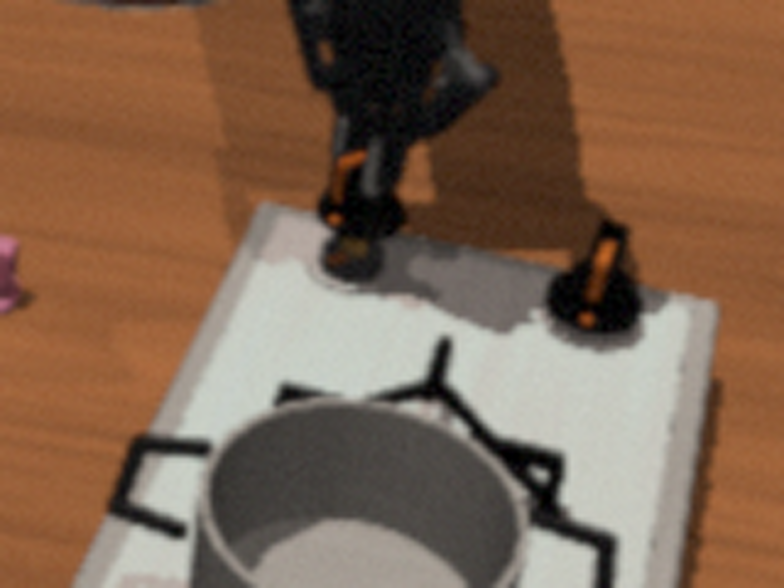

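```bash
python3 - <<'E'
from h import *
s=state();print(s['tool_pos'])
S=np.array([.4708,.2148])
for n,o in(("scene",(270,130)),("side",(110,80))):
    c=cam(n)
    for z in(.072,.094,.098,.102):
        print(n,z,(proj(c,[*S,z])-o)*4.9, "per 10mm x,y:",((proj(c,[S[0]+.01,S[1],z])-proj(c,[*S,z]))*4.9).round(1),((proj(c,[S[0],S[1]+.01,z])-proj(c,[*S,z]))*4.9).round(1))
E
```

```text
[0.47362393 0.21495656 0.122085  ]
scene 0.072 [353.54423976 246.15309054] per 10mm x,y: [-2.  10.5] [18.1  2.8]
scene 0.094 [358.62737865 214.40350678] per 10mm x,y: [-2.  10.4] [18.4  2.7]
scene 0.098 [359.56666279 208.53668291] per 10mm x,y: [-2.  10.4] [18.4  2.7]
scene 0.102 [360.51067358 202.64033615] per 10mm x,y: [-2.  10.4] [18.5  2.7]
side 0.072 [352.33988578 303.39921574] per 10mm x,y: [18.8 -5. ] [ -5.9 -11.2]
side 0.094 [347.46018512 269.02005337] per 10mm x,y: [19. -5.] [ -6.  -11.2]
side 0.098 [346.5595257  262.67459924] per 10mm x,y: [19.1 -5. ] [ -6.  -11.2]
side 0.102 [345.65465808 256.29949694] per 10mm x,y: [19.1 -5. ] [ -6.  -11.2]
```

The scene view hints at about +2 mm in y, and the TCP reading agrees at +1.5 mm. I'll average a few readings.

```bash
for i in 1 2 3; do python3 -m inch '0 0 0 0 0 0 1' | sed -n 1,3p;python3 - <<'E'
from h import *
s=state();print(s['tool_pos'].round(5), rot(s['tool_rot']).apply([[1,0,0],[0,0,1]]).round(4).tolist()); c=cam("wrist"); print(c['o'].round(5))
E
done
```

```text
time: 7.17
tool_pos: [0.4734, 0.2151, 0.1217]
tool_rot: [0.001, -0.428, 0.904, -0.0]
[0.4734  0.21507 0.12169] [[-0.6343, -0.7731, -0.0019], [0.0022, 0.0006, -1.0]]
[0.53254 0.16608 0.26534]
time: 7.25
tool_pos: [0.4731, 0.2151, 0.1212]
tool_rot: [0.001, -0.428, 0.904, -0.0]
[0.47314 0.21507 0.12119] [[-0.6341, -0.7732, -0.0012], [0.0014, 0.0004, -1.0]]
[0.53239 0.16612 0.26483]
time: 7.33
tool_pos: [0.4729, 0.2151, 0.1208]
tool_rot: [0.0, -0.428, 0.904, -0.0]
[0.47291 0.21505 0.12082] [[-0.6341, -0.7732, -0.0006], [0.0008, 0.0002, -1.0]]
[0.53228 0.16611 0.2644 ]
```

```bash
python3 -m inch '0.0013 -0.0011 0.004 0 0 0 1;0 0 0 0 0 0 1;0 0 0 0 0 0 1;0 0 0 0 0 0 1;0 0 0 0 0 0 1;0 0 0 0 0 0 1'
python3 - <<'E'
from h import *
s=state();print(s['tool_pos'])
b=grab_frame("scene")[130:250,270:430]
cv2.imwrite("pics/s7b.png",cv2.resize(b,None,fx=4.9,fy=4.9,interpolation=cv2.INTER_CUBIC))
a=grab_frame("side")[80:200,110:270]
cv2.imwrite("pics/s7.png",cv2.resize(a,None,fx=4.9,fy=4.9,interpolation=cv2.INTER_CUBIC))
E
```

```text
time: 7.83
tool_pos: [0.4728, 0.2132, 0.1163]
tool_rot: [0.0, -0.428, 0.904, -0.0]
contact_force: [-0.3, -0.1, -0.4]
gripper_width: 0.173
[0.47283425 0.2131734  0.11633371]
```

View pics/s7b.png

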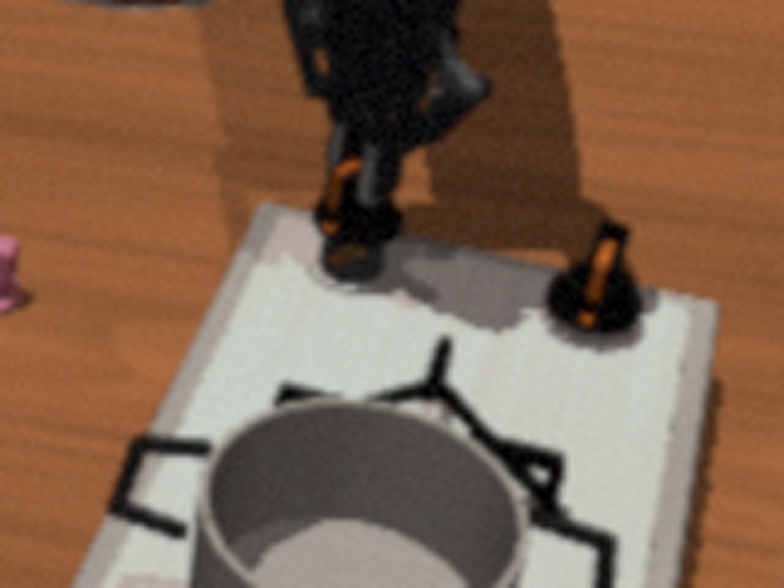

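View pics/s7.png

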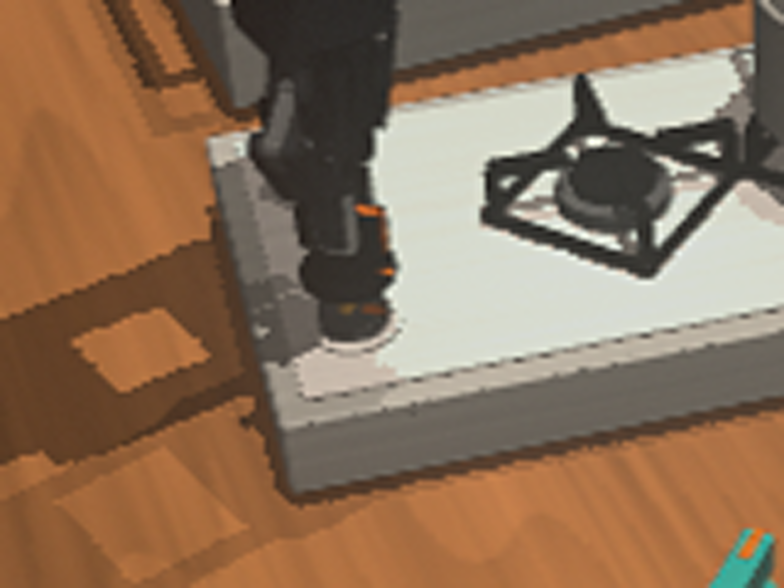

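Both cameras now show the skirt centred over the collar: scene offset 5.5 px against 5 expected, side -6.5 px against -5. Next, a slow descent watching the force.

```bash
python3 -m inch '0 0 0.004 0 0 0 1;0 0 0.004 0 0 0 1;0 0 0.002 0 0 0 1;0 0 0 0 0 0 1;0 0 0 0 0 0 1;0 0 0 0 0 0 1'
```

```text
time: 8.43
tool_pos: [0.4728, 0.2132, 0.1062]
tool_rot: [-0.0, -0.428, 0.904, 0.0]
contact_force: [0.5, -0.6, -1.2]
gripper_width: 0.169
```

```bash
python3 -m inch '0 0 0.002 0 0 0 1;0 0 0.002 0 0 0 1;0 0 0 0 0 0 1;0 0 0 0 0 0 1'; python3 -m inch '0 0 0.002 0 0 0 1;0 0 0.002 0 0 0 1;0 0 0 0 0 0 1;0 0 0 0 0 0 1'
```

```text
time: 8.77
tool_pos: [0.4726, 0.2131, 0.1021]
tool_rot: [-0.0, -0.428, 0.904, 0.0]
contact_force: [-0.0, -0.3, -0.1]
gripper_width: 0.172
time: 9.1
tool_pos: [0.4726, 0.2131, 0.098]
tool_rot: [-0.0, -0.428, 0.904, 0.0]
contact_force: [0.3, 0.2, -1.2]
gripper_width: 0.17
```

```bash
python3 -m inch '0 0 0.001 0 0 0 1;0 0 0 0 0 0 1;0 0 0 0 0 0 1'; python3 -m inch '0 0 0.001 0 0 0 1;0 0 0 0 0 0 1;0 0 0 0 0 0 1';python3 -m inch '0 0 0.001 0 0 0 1;0 0 0 0 0 0 1;0 0 0 0 0 0 1'
```

```text
time: 9.35
tool_pos: [0.4728, 0.2132, 0.0973]
tool_rot: [-0.0, -0.428, 0.904, 0.0]
contact_force: [0.8, 0.0, -0.2]
gripper_width: 0.171
time: 9.6
tool_pos: [0.4728, 0.2131, 0.0963]
tool_rot: [-0.0, -0.428, 0.904, -0.0]
contact_force: [-0.4, -0.2, -0.7]
gripper_width: 0.173
time: 9.85
tool_pos: [0.4729, 0.2132, 0.0958]
tool_rot: [0.0, -0.428, 0.904, -0.0]
contact_force: [-1.3, 0.1, 2.7]
gripper_width: 0.169
```

Contact on the collar at TCP z of about 0.096, with no side load. Now press in.

```bash
python3 -m inch '0 0 0.001 0 0 0 1;0 0 0 0 0 0 1;0 0 0 0 0 0 1'; python3 -m inch '0 0 0.001 0 0 0 1;0 0 0.001 0 0 0 1;0 0 0 0 0 0 1;0 0 0 0 0 0 1';python3 -m inch '0 0 0.001 0 0 0 1;0 0 0.001 0 0 0 1;0 0 0 0 0 0 1;0 0 0 0 0 0 1';python3 -m inch '0 0 0.001 0 0 0 1;0 0 0 0 0 0 1;0 0 0 0 0 0 1'
```

```text
time: 10.1
tool_pos: [0.473, 0.2132, 0.0947]
tool_rot: [0.0, -0.428, 0.904, -0.0]
contact_force: [-1.8, 0.1, 4.8]
gripper_width: 0.172
time: 10.43
tool_pos: [0.473, 0.2132, 0.0928]
tool_rot: [0.0, -0.428, 0.904, -0.0]
contact_force: [-1.5, 0.1, 5.7]
gripper_width: 0.169
time: 10.77
tool_pos: [0.4731, 0.2133, 0.0911]
tool_rot: [0.0, -0.428, 0.904, -0.0]
contact_force: [-2.6, -0.7, 7.7]
gripper_width: 0.169
time: 11.02
tool_pos: [0.4731, 0.2133, 0.0911]
tool_rot: [0.0, -0.428, 0.904, -0.0]
contact_force: [-5.6, -2.3, 12.4]
gripper_width: 0.171
```

The hard stop is reached: z holds at 0.0911 while the force rises to 12.4 N, above the 9 N spring. Now I'll settle and check the pictures.

```bash
python3 -m inch '0 0 0 0 0 0 1;0 0 0 0 0 0 1;0 0 0 0 0 0 1;0 0 0 0 0 0 1;0 0 0 0 0 0 1;0 0 0 0 0 0 1;0 0 0 0 0 0 1;0 0 0 0 0 0 1'
python3 - <<'E'
from h import *
s=state();print(s['tool_pos'],s['contact_force'])
k=dict(fx=4.9,fy=4.9,interpolation=cv2.INTER_CUBIC)
g=grab_frame("scene");w=grab_frame("wrist");a=grab_frame("side")
cv2.imwrite("pics/s8.png",np.hstack([cv2.resize(g[150:230,300:380],None,**k),cv2.resize(a[100:180,140:220],None,**k)]))
cv2.imwrite("pics/w8.png",cv2.resize(w,None,fx=1.5,fy=1.5))
E
```

```text
time: 11.68
tool_pos: [0.4732, 0.2133, 0.0911]
tool_rot: [0.0, -0.428, 0.904, -0.0]
contact_force: [-5.7, -2.7, 13.0]
gripper_width: 0.168
[0.4731557  0.21327712 0.09108205] [-5.72773397 -2.68814136 13.00900954]
```

View pics/s8.png

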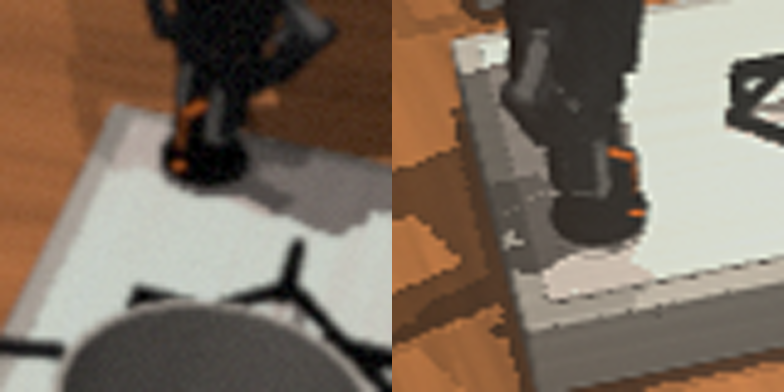

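View pics/w8.png

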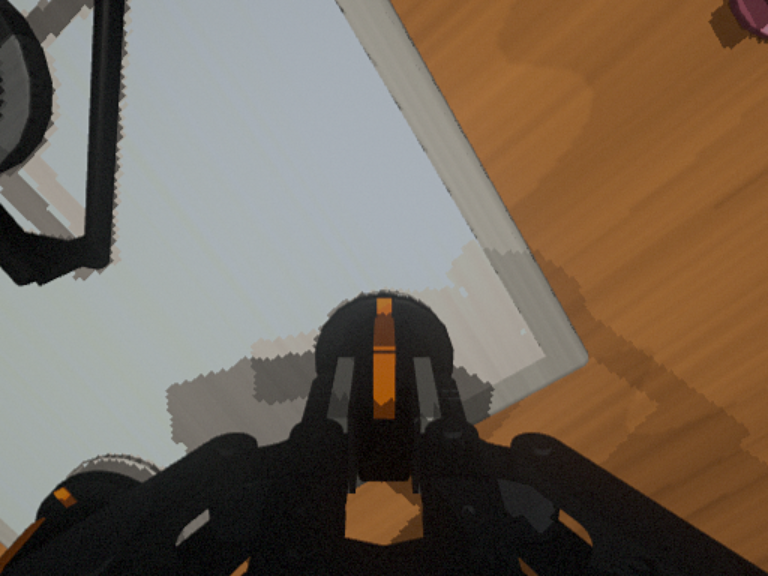

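The skirt sits on the collar, covering it. In the wrist view the pointer at (384,350) and the knob look the same in the hand as before, so it hasn't slipped. Handing in.

```bash
python3 -c "
from plant import *
print(job_done()); s=state(); print(s['time'],s['tool_pos'],s['contact_force'],s['gripper_width'])"
```

```text
the job is handed in; nothing more can be done
None
the job is handed in; nothing more can be done
```

I took the black knob with the orange pointer out of the tray and turned it about 39° to match the collar's mark. I then seated it on the D-shaft, pressed it to the hard stop and handed the job in at about 11.8 s, still gripping and pressing. The hand-in gives no verdict.

- **Seating:** the knob went down the shaft with almost no side force. It met the collar at a tool height of about 0.096 m.
- **Pressing:** it stopped at 0.0911 m, about 5 mm of travel. There the reading rose to 13 N, above the 9 N spring, and held with the fingers still closed on the bar.
- **Pictures:** before descending, the mark and the shaft's flat lined up with the pointer to within about 1°. At the end the skirt covered the collar and the knob had not slipped in the fingers.
- **Tray:** the jaws came near no other part, but I did not take a last picture of the tray to confirm nothing moved.

**Checks that disagreed:**
- The fixed cameras' absolute positions differed from each other by about 2 cm, so I used the wrist camera.
- Before the descent the tool was about 2 mm off in y; I corrected that first.
- A side load of about 6 N remained while pressed in.

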